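# Lock the cone plate down with its spring-loaded T-bolt

### The job

Lock the shaker's cone plate down with the T-bolt that lies in the black cradle: stand the bolt upright in the plate's slot with its flange resting on the spring ring, and let go of it there. Then take it by the red wing grip, press it down against the spring, turn it a quarter turn (either way) and ease it up so that the T-head seats fully home in the cross groove under the plate, and let go. Leave the other things on the table where they are.

Things in the scene. Friction and masses are not known exactly. Their poses are not given: they have to be found in the camera images.
- t_bolt: Steel T-bolt with red wing grip, 110 mm long, about 0.13 kg. Origin: centre of the T-head's end face; z along the bolt from T-head to wing, y along T-head and wing (parallel). Along z in mm: T-head 0-10 (34 in y, 10 in x); round stem, 10 diameter, 10-32; flange disc, 48 diameter, 32-38; square shank 38-88; wing 88-110. A half turn about z makes no difference.
- shank (a point): Point on the bolt's axis, 60 mm from its origin, near its centre of mass, on the square shank (12 x 12 mm, 50 mm long, between flange and wing: 22 mm above the flange's face, 28 mm below the wing). Axes as the bolt's. The bolt starts lying flat in the cradle, T-head and wing level, axis 36 mm above the table, its wing end pointing to the robot's left (+y), within 20 degrees.
- wing (a point): Centre of the bolt's red wing grip, 99 mm from the bolt's origin: 46 mm long along y, 14 mm thick along x, 22 mm high along z (11 mm to either side of this point). Axes as the bolt's.
- bolt_cradle: Fixed black plastic cradle, 132 x 72 mm. Origin: centre of its underside; x along the lying bolt, wing end at -x (the robot's left), T-head end at +x. Pads carry the wing (x = -58 to -35 mm, 62 mm wide) and the T-head (x = 43 to 59 mm, 50 mm wide), with low rims at sides and ends, 38 mm high at most. The bolt's origin lies at about x = +55 mm, z = 36 mm.
- cradle_gap (a point): Point above the middle of the cradle, 36 mm above the table, on the lying bolt's axis. Between the pads (x = -35 to 43 mm) shank and flange lie free, with only the 7 mm thick base plate below and nothing at either side. Axes as the cradle's.
- shaker_base: Fixed grey shaker base, 150 x 120 mm, with an aluminium plate with pockets for paper cones; plate top 45 mm above the table. Origin: centre of its underside, z up. Height of the bolt's origin above it: 28 mm standing unlocked, flange on the raised ring, T-head still held in the slot; 16 to 20 mm pressed down far enough to turn; 24 mm locked, T-head along x, up in the groove.
- slot (a point): Centre of the slot in the plate, at the plate's top face, 45 mm above the base's underside; axes as the shaker base's. The slot is 38 mm long along y (red marks at its ends), 14 mm wide along x, and passes through the 11 mm thick deck. The spring ring stands round it, 15 mm higher.
- groove (a point): Under the slot, at the deck's underside, 34 mm above the base's underside; axes as the base's. Four lugs 4 mm deep leave a groove along x, 16 mm wide, for the turned T-head (it drops in within about 10 degrees). To turn, the T-head's top must be more than 4 mm below this point. A round chamber, 41 mm diameter, keeps the head centred.
- spring_ring (a joint): Steel thrust ring round the slot, 51 mm outer, 39 mm inner diameter, sliding down on a spring: 0 = up (top 60 mm above the base's underside), 0.012 m = fully down (top level with the dark collar round it). The spring pushes up with 4 N at 0, 0.5 N more per mm; the bolt's weight alone does not move it. 0.008 to 0.012: bolt free to turn; about 0.004: locked.
- star_knob: bystander: black star knob with stud up, 46 mm high, on the table behind the cradle; leave alone
- shaft_collar: bystander: steel shaft collar, 28 x 30 x 12 mm, on the table near the cradle; leave alone
- rubber_foot: bystander: dark rubber foot, 29 mm across, 16 mm high, on the table behind the shaker base; leave alone
- spacer_post: bystander: white nylon spacer post, 17 mm diameter, 60 mm high, standing behind the shaker base; leave alone
- screwdriver: bystander: red and black screwdriver, 187 mm long, lying at the left edge; leave alone
- marker_pen: bystander: black and white marker pen, 135 mm long, lying in the middle of the table; leave alone
- trays_front (a point): Middle of the front face, at table height, of the two tall trays full of paper cones (fixed, 0.28 m high) that stand side by side along the back of the table, 0.24 m to either side of this point. Keep the arm and the gripper's body clear of them. The lever press (fixed, about 0.3 m high) stands at the right front corner of the table; keep clear of it too.

How it is judged:
On the way:
1. the bolt stands upright and free in the slot, flange on the raised spring ring, not yet turned, let go (z of t_bolt in the frame of shaker_base between 0.0255 and 0.0305 m and horizontal distance between t_bolt and shaker_base below 0.006 m and angle between t_bolt's own z axis and vertical below 0.14 rad and contact force between each of the arm, the fingers and t_bolt below 0.1 N), for 0.3 s.
At the end, for the whole second after the job is handed in: The bolt stands upright (within 8 degrees) in the slot, turned crosswise (T-head along the base's x within 14 degrees), its T-head up in the groove under the deck (bolt origin 22 to 26 mm above the base origin, within 8 mm of the slot's centre sideways), released and at rest (z of t_bolt in the frame of shaker_base between 0.022 and 0.026 m and horizontal distance between t_bolt and shaker_base below 0.008 m and angle between the y axis of t_bolt and the x axis of shaker_base, either way round below 0.25 rad and angle between t_bolt's own z axis and vertical below 0.14 rad and linear speed of t_bolt below 0.02 m/s); the robot touches nothing.
It fails at once if a bystander was moved more than 25 mm (distance of any of star_knob, shaft_collar, rubber_foot, spacer_post, screwdriver, marker_pen from where it was at the start of the episode above 0.025 m).
It also fails if it takes over 59 s, if anything falls off the work surface, if the arm or the gripper's body presses on something with over 40 N, if the wrist force passes 120 N, or if a joint passes its speed limit or range.

### The arm

A 7-joint arm with a two-finger parallel gripper is mounted at the origin on a cart in front of the work surface, level with it; the furniture and walls round the work are solid. World frame = base frame: x ahead of the robot, y to its left, z up, the work surface at z = 0. Lengths are in m, angles in rad, forces in N, time in s.
With the tool pointing down it reaches from about 0.4 to 0.875 m from the base axis. Payload 19.3 kg.
Tool frame: the origin (TCP) lies at the very end of the fingers, on their centre line; the grasp point (between the pads) lies 19 mm behind it; z points along the fingers, y is the direction in which the jaws open and shut (so a half turn about z gives the same grasp; the last joint's range is limited). The gripper opens to 85 mm and grips with 20 to 120 N. Pads are 22 mm wide; open, the fingers measure 114 mm over their backs; the gripper's body (76 mm by 85 mm) begins 54 mm behind the grasp point. The pads swing forward as they close: fully open they stand 13 mm farther back than shut.
Start: joints at [-1.245, 0.521, -0.036, 1.599, 0.021, 1.021, -0.113], TCP at [0.241, 0.577, 0.231] pointing down, gripper open.
Joint ranges: [-2.91, 2.91], [-0.3, 2.13], [-1.5, 1.42], [0.17, 2.43], [-1.26, 4.41], [0.16, 1.93], [-2.52, 2.52]. Speed limits (rad/s): [1.89, 1.89, 2.39, 2.39, 3.01, 3.01, 3.01].

### API

Orientations are given as [roll, pitch, yaw] about the fixed x, y, z axes, in that order (R = Rz(yaw) Ry(pitch) Rx(roll)).
In Python, from workcell import bot, grab_frame, calibration, workorder gives the robot as it stands.
- The arm moves only by the tool move_arm, never from a script. Its arguments are lists of equal length, an entry for each row: "jaw": the closure in counts, from 0 (fully open) to 255 (shut); "dp": the shift along the tool's x, y, z in units of 800 mm (1.0 is 800 mm), a list of three; "rotation": the turn, a rotation vector about the tool's x, y, z in units of pi rad (1.0 is pi rad), a list of three. In form: {"jaw": [jaw, ...], "dp": [[dx, dy, dz], ...], "rotation": [[rx, ry, rz], ...]}. A call has 1 to 10 rows; each row shifts and turns the commanded pose from where the row before left it, along the tool's axes as they then stand; what a row does not reach is not made up. A row lasts 1/8 s, in which the tool goes at most 62.5 mm and 10.7 degrees, less where a joint would pass 70% of its speed; a pose out of reach is approached as far as the arm can. A call with a number of a shift or a turn outside -1 to 1 is refused whole. A call with a gripper value outside its range is refused whole. The fingers move at their own pace and stop on an object; "squeeze" is the grip in N (left out, the last holds). Time passes only in rows, so rows that do not move let the fingers close. It gives the time, the measured TCP pose, the force and the opening at its end, in the units of the state.
- bot.observe(): the state, without advancing time (a new reading comes with each control period).
- grab_frame(name): name is "side" or "top"; returns the picture (420x560x3 uint8, blue, green, red); there is no depth.
- calibration(name): a dict with "camera_matrix" (3x3 intrinsics, pixels), "T" (4x4, takes a point from camera to world coordinates). Camera axes: x right, y down, z forward; pixel columns grow to the right and rows downward; lengths in m; the calibration is good to about 2 mm. A picture is of the moment at which its call begins. calibration takes no time and is no camera call.
- workorder.job_done(): hands the job in, once; it reports no verdict.
The state is a dict: "clock": time; "qpos": joint angles; "qd": joint speeds; "joint_efforts": joint torques, N m; "position": TCP position; "tool_rot": TCP orientation; "force": force on the tool from outside, world axes, zero at the start; "moment": the same for the moment, N m; "grip_width": finger opening in m.
Only numpy, scipy, OpenCV 4.12 (cv2) and the standard library are available. Lean on these libraries where they do the work, as an engineer would, in place of code of your own. Each camera call takes 0.05 s, during which the arm holds its last target. There are 200 camera calls.

## Working session

There is one attempt and no reset: what is moved stays moved. The work goes in short steps, Python scripts to look and compute and a tool call to move; the robot and the scene stay as the last step left them, time stands still between calls to the robot, and variables do not carry over. Pictures are saved under pics/ and viewed, about 8 in all and at most 12, crops included, and the job is handed in when it is done.

Besides the shell and the picture viewer there is one more tool, called by a JSON object that holds its "method" and its "body", one argument or row to a line. move_arm: Moves the arm, as the interface text tells. Shifts and turns lie within -1 to 1; 1 stands for 800 mm of shift or pi rad of turn. Its arguments: {"type":"object","properties":{"jaw":{"type":"array","items":{"type":"number"}},"dp":{"type":"array","items":{"type":"array","items":{"type":"number","minimum":-1,"maximum":1}}},"rotation":{"type":"array","items":{"type":"array","items":{"type":"number","minimum":-1,"maximum":1}}},"squeeze":{"type":"number"}},"required":["jaw","dp","rotation"]}

```bash
mkdir -p pics; ls; python3 - <<'E'
from workcell import bot, grab_frame, calibration
import cv2,numpy as np
print(bot.observe())
for n in("side","top"):
    cv2.imwrite(f"pics/{n}0.png",grab_frame(n)); c=calibration(n); print(n,np.round(c["camera_matrix"],1).tolist(),np.round(c["T"],4).tolist())
E
```

```text
pics
{'clock': 0.0, 'qpos': array([-1.24520704,  0.52200806, -0.03633741,  1.60001059,  0.02121793,
        1.02109877, -0.11284135]), 'qd': array([ 1.95591410e-03,  2.73904844e-04, -1.73673096e-04, -5.22809158e-05,
       -4.09672381e-04,  4.55366788e-04, -1.64705342e-03]), 'joint_efforts': array([-3.57383260e-04, -9.27084732e+01,  1.98006526e+00, -3.69927621e+01,
        1.78903830e-02,  8.42278154e-03,  1.19026681e-04]), 'position': array([0.24086264, 0.5763542 , 0.23072841]), 'tool_rot': array([-3.14045719e+00,  9.19669275e-05,  2.74577020e+00]), 'force': array([-0.17928411,  0.01386196,  0.86843921]), 'moment': array([0.01051758, 0.0368726 , 0.00902947]), 'grip_width': 0.08523090190675173}
side [[483.6, 0.0, 274.4], [0.0, 483.6, 205.6], [0.0, 0.0, 1.0]] [[0.9639, -0.1512, 0.2192, 0.2478], [-0.2655, -0.6086, 0.7477, -0.686], [0.0204, -0.7789, -0.6268, 0.7278], [0.0, 0.0, 0.0, 1.0]]
top [[465.3, 0.0, 283.1], [0.0, 465.3, 219.9], [0.0, 0.0, 1.0]] [[-0.023, -0.9951, 0.0965, 0.3993], [-0.9991, 0.0262, 0.0325, 0.0871], [-0.0348, -0.0957, -0.9948, 1.0606], [0.0, 0.0, 0.0, 1.0]]
```

View pics/top0.png

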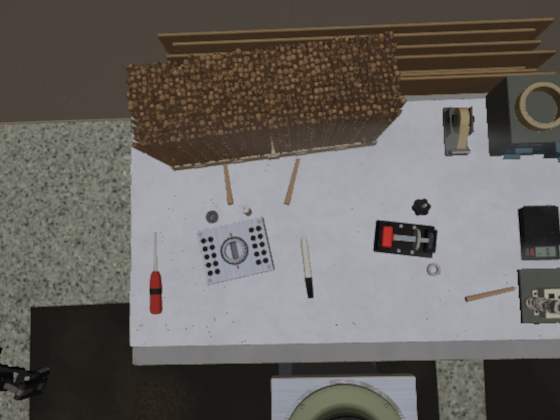

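View pics/side0.png

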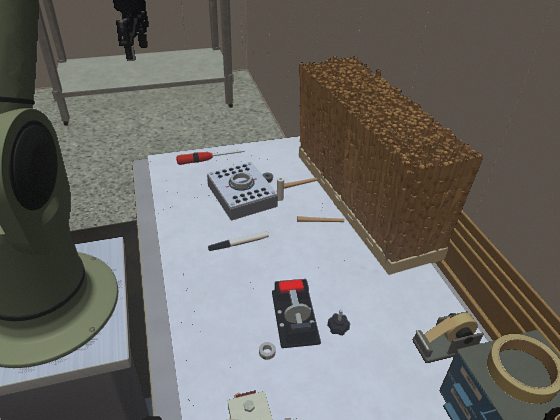

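Top view: the bolt lies in the cradle at (405,238), red wing at (388,237), and the shaker base is at (235,250). In the side view the wing is at (290,286), the flange at (298,313) and the ring at (242,182). Next I'll zoom in and measure.

```bash
cat > h.py <<'E'
import cv2,numpy as np
from workcell import bot,grab_frame,calibration
def ray(n,uv):
    c=calibration(n);K=np.array(c["camera_matrix"]);T=np.array(c["T"])
    d=T[:3,:3]@np.linalg.solve(K,[uv[0],uv[1],1]);return T[:3,3],d
def plane(n,uv,z):
    o,d=ray(n,uv);return o+d*(z-o[2])/d[2]
def tri(us,ut):
    o1,d1=ray("side",us);o2,d2=ray("top",ut)
    s=np.linalg.lstsq(np.c_[d1,-d2],o2-o1,rcond=None)[0]
    a,b=o1+s[0]*d1,o2+s[1]*d2;return (a+b)/2,np.linalg.norm(a-b)
def proj(n,p):
    c=calibration(n);K=np.array(c["camera_matrix"]);T=np.linalg.inv(np.array(c["T"]))
    q=K@(T[:3,:3]@np.asarray(p)+T[:3,3]);return q[:2]/q[2]
def redmask(im):
    h=cv2.cvtColor(im,cv2.COLOR_BGR2HSV);return cv2.inRange(h,(0,150,90),(8,255,255))|cv2.inRange(h,(172,150,90),(180,255,255))
def crop(im,x,y,w,h,s=5):
    return cv2.resize(im[y:y+h,x:x+w],None,fx=s,fy=s,interpolation=cv2.INTER_CUBIC)
E
python3 - <<'E'
from h import *
s=cv2.imread("pics/side0.png");t=cv2.imread("pics/top0.png")
m=np.vstack([np.hstack([crop(t,368,212,80,58),crop(t,195,212,80,58)]),np.hstack([crop(s,260,274,80,58),crop(s,203,155,80,58)])])
cv2.imwrite("pics/m0.png",m)
for n,im in(("side",s),("top",t)):
    k,l,st,ce=cv2.connectedComponentsWithStats(redmask(im))
    for i in range(1,k):
        if st[i,4]>1:
            b=cv2.minAreaRect(np.argwhere(l==i)[:,::-1].astype(np.float32));print(n,st[i].tolist(),ce[i].round(1),np.round(b[1],1),round(b[2],1))
E
```

```text
side [198, 153, 14, 7, 75] [204.1 155.4] [ 6. 13.] 90.0
side [177, 154, 16, 9, 107] [184.5 158. ] [ 7.  15.5] 84.3
side [279, 280, 25, 12, 230] [290.7 285.2] [10.4 24. ] 84.8
top [382, 226, 12, 22, 220] [387.1 236.3] [11. 21.] 0.0
top [150, 272, 11, 17, 152] [154.9 280.5] [16. 10.] 90.0
top [150, 294, 11, 20, 187] [155.4 303.5] [19. 10.] 90.0
```

View pics/m0.png

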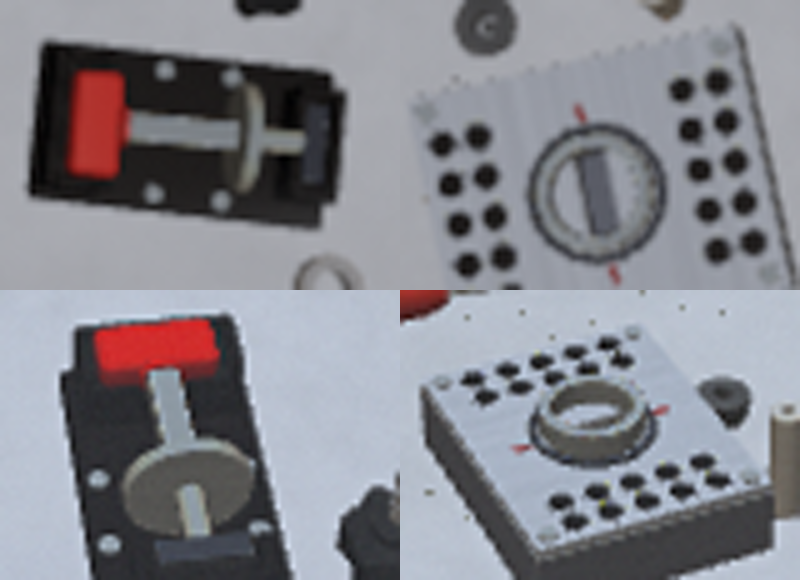

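The mosaic shows the details clearly:
- **Wing top:** top (387.4,236.8), side (291.4,284.6).
- **T-head:** top (431,241), side (301,325.4).
- **Slot's red marks:** top (231,234.6) and (238,267), side (255,179) and (227.4,186.6).

```bash
python3 - <<'E'
from h import *
np.set_printoptions(precision=4,suppress=True)
print("wing",tri((291.4,284.6),(387.4,236.8)),"head",tri((301,325.4),(431,241)))
print("marks",tri((255,179),(231,234.6)),tri((227.4,186.6),(238,267)))
print("swap",tri((227.4,186.6),(231,234.6)))
w=plane("top",(387.4,236.8),.043);h=plane("top",(431,241),.041);print("wing,head plane",w,h,np.linalg.norm((w-h)[:2]),np.degrees(np.arctan2(*(w-h)[1::-1])))
ws=plane("side",(291.4,284.6),.043);hs=plane("side",(301,325.4),.041);print("side",ws,hs,np.degrees(np.arctan2(*(ws-hs)[1::-1])))
for n,a,b in(("top",(231,234.6),(238,267)),("side",(255,179),(227.4,186.6))):
    a=plane(n,a,.045);b=plane(n,b,.045);d=a-b;print(n,a,b,(a+b)/2,np.linalg.norm(d),np.degrees(np.arctan2(d[1],d[0])))
E
```

```text
wing (array([ 0.4552, -0.1055,  0.0437]), np.float64(0.00012829252076419437)) head (array([ 0.444 , -0.1989,  0.0433]), np.float64(0.0004321562109243907))
marks (array([0.4679, 0.2351, 0.0478]), np.float64(0.0007737992395744529)) (array([0.3973, 0.2206, 0.048 ]), np.float64(4.7479203845942646e-05))
swap (array([0.4354, 0.2416, 0.0307]), np.float64(0.06849012980326816))
wing,head plane [ 0.4552 -0.1056  0.043 ] [ 0.4439 -0.1995  0.041 ] 0.09452371510458504 83.09820335147948
side [ 0.4555 -0.1049  0.043 ] [ 0.4449 -0.1972  0.041 ] 83.40987961959975
top [0.4685 0.2354 0.045 ] [0.3974 0.221  0.045 ] [0.4329 0.2282 0.045 ] 0.07259123626960803 11.489010979733456
side [0.4684 0.2389 0.045 ] [0.398  0.2246 0.045 ] [0.4332 0.2317 0.045 ] 0.07191095774624408 11.507299826580367
```

```bash
cat >> h.py <<'E'
from scipy.spatial.transform import Rotation as Ro, Slerp
def here():
    o=bot.observe();return np.array(o["position"]),Ro.from_euler("xyz",o["tool_rot"])
def orient(tz,ty):
    tz=np.array(tz)/np.linalg.norm(tz);ty=np.array(ty)-np.dot(ty,tz)*tz;ty/=np.linalg.norm(ty)
    return Ro.from_matrix(np.c_[np.cross(ty,tz),ty,tz])
def rows(way,start=None):
    p,r=start or here()
    for q,s,n in way:
        sl=Slerp([0,1],Ro.concatenate([r,s]))
        for i in range(n):
            a=sl(i/n);b=sl((i+1)/n)
            print(np.round(a.inv().apply((q-p)/n)/.8,4).tolist(),np.round((a.inv()*b).as_rotvec()/np.pi,4).tolist())
        print("--",np.round(q,4),"mm/row",round(np.linalg.norm(q-p)/n*1000,1),"deg/row",round(np.degrees((r.inv()*s).magnitude())/n,1));p,r=q,s
A=lambda d:np.array([np.cos(np.radians(d)),np.sin(np.radians(d)),0])
Z=np.array([0,0,1.]);th=np.radians(30)
b=A(83.2);wingc=np.array([.4553,-.1054,.036])
Rg=orient(-np.sin(th)*b-np.cos(th)*Z,A(-6.8));tzg=Rg.apply([0,0,1])
G=wingc-.034*b+.019*tzg
slot=np.array([.433,.230,.045]);sd=11.5
E
python3 - <<'E'
from h import *
p,r=here();sl=Slerp([0,1],Ro.concatenate([r,Rg]))
rows([(np.array([.42,.36,.25]),sl(.38),5),(G-.15*tzg,Rg,9),(G-.07*tzg,Rg,2)]);print(G)
E
```

```text
[-0.0622, -0.0327, -0.0048] [0.0082, -0.0108, 0.0305]
[-0.0651, -0.0266, -0.0018] [0.0082, -0.0108, 0.0305]
[-0.0674, -0.0203, 0.001] [0.0082, -0.0108, 0.0305]
[-0.069, -0.0137, 0.0038] [0.0082, -0.0108, 0.0305]
[-0.0698, -0.0069, 0.0064] [0.0082, -0.0108, 0.0305]
-- [0.42 0.36 0.25] mm/row 56.3 deg/row 6.0
[-0.0459, -0.0327, 0.0261] [0.0074, -0.0098, 0.0277]
[-0.0477, -0.028, 0.0283] [0.0074, -0.0098, 0.0277]
[-0.049, -0.0231, 0.0304] [0.0074, -0.0098, 0.0277]
[-0.0499, -0.018, 0.0324] [0.0074, -0.0098, 0.0277]
[-0.0502, -0.0129, 0.0343] [0.0074, -0.0098, 0.0277]
[-0.05, -0.0077, 0.0361] [0.0074, -0.0098, 0.0277]
[-0.0493, -0.0026, 0.0377] [0.0074, -0.0098, 0.0277]
[-0.0481, 0.0026, 0.0392] [0.0074, -0.0098, 0.0277]
[-0.0465, 0.0076, 0.0405] [0.0074, -0.0098, 0.0277]
-- [ 0.459  -0.0741  0.1494] mm/row 49.7 deg/row 5.5
[-0.0, -0.0, 0.05] [0.0, 0.0, 0.0]
[-0.0, -0.0, 0.05] [0.0, 0.0, 0.0]
-- [ 0.4543 -0.1138  0.0802] mm/row 40.0 deg/row 0.0
[ 0.45014943 -0.148594    0.01954552]
```

{"method": "move_arm", "body": {
  "jaw": [0,0,0,0,0,0,0,0,0,0],
  "dp": [
    [-0.062,-0.033,-0.005],
    [-0.065,-0.027,-0.002],
    [-0.067,-0.02,0.001],
    [-0.069,-0.014,0.004],
    [-0.07,-0.007,0.006],
    [-0.046,-0.033,0.026],
    [-0.048,-0.028,0.028],
    [-0.049,-0.023,0.03],
    [-0.05,-0.018,0.032],
    [-0.05,-0.013,0.034]
  ],
  "rotation": [
    [0.008,-0.011,0.03],
    [0.008,-0.011,0.03],
    [0.008,-0.011,0.03],
    [0.008,-0.011,0.03],
    [0.008,-0.011,0.03],
    [0.007,-0.01,0.028],
    [0.007,-0.01,0.028],
    [0.007,-0.01,0.028],
    [0.007,-0.01,0.028],
    [0.007,-0.01,0.028]
  ],
  "squeeze": 40
}}

```text
clock: 1.35
position: [0.4438, 0.118, 0.1958]
tool_rot: [-3.078, 0.388, 1.833]
force: [1.7, 0.5, -0.2]
grip_width: 0.0857
```

```bash
python3 - <<'E'
from h import *
print(bot.observe()["qpos"]);rows([(G-.10*tzg,Rg,5)])
E
```

```text
[-0.94467806  0.43153771  0.40908381  2.01186702  0.2312703   0.92149951
 -0.46305502]
[-0.0407, -0.0085, 0.0415] [0.0067, -0.0078, 0.022]
[-0.0402, -0.0048, 0.0426] [0.0067, -0.0078, 0.022]
[-0.0393, -0.0011, 0.0437] [0.0067, -0.0078, 0.022]
[-0.0382, 0.0025, 0.0446] [0.0067, -0.0078, 0.022]
[-0.0368, 0.006, 0.0454] [0.0067, -0.0078, 0.022]
-- [ 0.4561 -0.0989  0.1061] mm/row 47.0 deg/row 4.4
```

{"method": "move_arm", "body": {
  "jaw": [0,0,0,0,0,0],
  "dp": [
    [-0.041,-0.008,0.041],
    [-0.04,-0.005,0.043],
    [-0.039,-0.001,0.044],
    [-0.038,0.003,0.045],
    [-0.037,0.006,0.045],
    [0,0,0]
  ],
  "rotation": [
    [0.007,-0.008,0.022],
    [0.007,-0.008,0.022],
    [0.007,-0.008,0.022],
    [0.007,-0.008,0.022],
    [0.007,-0.008,0.022],
    [0,0,0]
  ]
}}

```text
clock: 2.1
position: [0.456, -0.1001, 0.1055]
tool_rot: [-3.135, 0.529, 1.452]
force: [-0.5, 0.3, 0.4]
grip_width: 0.0853
```

```bash
python3 - <<'E'
from h import *
print(bot.observe()["qpos"]);rows([(G-.03*tzg,Rg,2),(G,Rg,2)])
s=grab_frame("side");t=grab_frame("top")
cv2.imwrite("pics/m1.png",np.hstack([crop(t,340,180,120,120,3),crop(s,230,220,130,120,3)]))
E
```

```text
[-0.66919362  0.66968334  0.56719601  2.11822914  0.27941813  0.62409584
 -0.53985132]
[0.0007, 0.0003, 0.0431] [-0.0011, 0.0009, -0.0]
[0.0005, 0.0001, 0.0431] [-0.0011, 0.0009, -0.0]
-- [ 0.4519 -0.1337  0.0455] mm/row 34.5 deg/row 0.3
[0.0, -0.0, 0.0187] [0.0, 0.0, 0.0]
[0.0, -0.0, 0.0187] [0.0, 0.0, 0.0]
-- [ 0.4501 -0.1486  0.0195] mm/row 15.0 deg/row 0.0
```

View pics/m1.png

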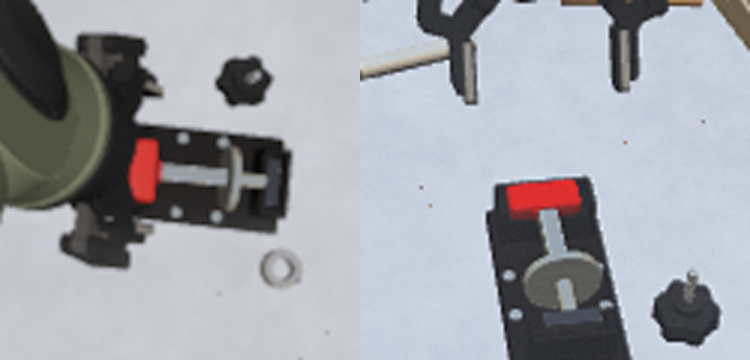

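Top and side views agree: the open fingers straddle the bolt's line and the bolt hasn't moved. I'll half-close the jaws so they clear the star knob and collar, then go in.

{"method": "move_arm", "body": {
  "jaw": [125,125,125,125,125,125],
  "dp": [
    [0,0,0],
    [0,0,0],
    [0.001,0,0.043],
    [0,0,0.043],
    [0,0,0.019],
    [0,0,0.019]
  ],
  "rotation": [
    [0,0,0],
    [0,0,0],
    [-0.001,0.001,0],
    [-0.001,0.001,0],
    [0,0,0],
    [0,0,0]
  ]
}}

```text
clock: 2.95
position: [0.4517, -0.1457, 0.0198]
tool_rot: [3.14, 0.52, 1.456]
force: [-0.8, 0.9, 0.2]
grip_width: 0.0437
```

```bash
python3 - <<'E'
from h import *
print(bot.observe());rows([(G,Rg,1)])
s=grab_frame("side");t=grab_frame("top")
cv2.imwrite("pics/m2.png",np.hstack([crop(t,360,190,100,80,4),crop(s,230,250,100,80,4)]))
E
```

```text
{'clock': 2.95, 'qpos': array([-0.55451462,  0.85134136,  0.53978989,  2.15926697,  0.29417168,
        0.36521829, -0.54733972]), 'qd': array([ 0.13612368,  0.24200146, -0.02407539,  0.01408248,  0.01876776,
       -0.29416919, -0.01716631]), 'joint_efforts': array([-1.05413910e+00, -8.47279716e+01,  1.93712676e+01, -7.02542737e+00,
        7.91007746e-01,  2.41342731e+00,  5.81776723e-02]), 'position': array([ 0.45166219, -0.1457444 ,  0.01979563]), 'tool_rot': array([3.13976757, 0.51991825, 1.45557602]), 'force': array([-0.77267156,  0.88679477,  0.17312301]), 'moment': array([ 0.50508159, -0.06091631, -0.01391915]), 'grip_width': 0.04372640742671436}
[-0.0031, -0.0015, 0.0021] [0.0011, -0.0012, 0.001]
-- [ 0.4501 -0.1486  0.0195] mm/row 3.2 deg/row 0.3
```

View pics/m2.png

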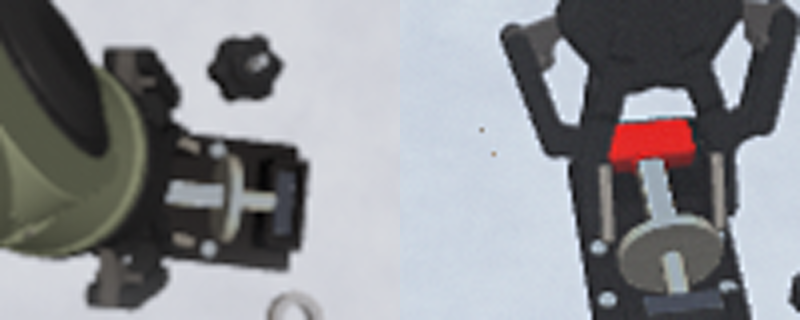

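The fingertips sit either side of the shank, just behind the flange. Closing now.

{"method": "move_arm", "body": {
  "jaw": [255,255,255,255,255],
  "dp": [
    [-0.001,0,0],
    [0,0,0],
    [0,0,0],
    [0,0,0],
    [0,0,0]
  ],
  "rotation": [
    [0,0,0],
    [0,0,0],
    [0,0,0],
    [0,0,0],
    [0,0,0]
  ],
  "squeeze": 60
}}

```text
clock: 3.68
position: [0.4516, -0.1461, 0.0211]
tool_rot: [3.139, 0.52, 1.455]
force: [-1.2, 2.2, 7.4]
grip_width: 0.0109
```

```bash
cat >> h.py <<'E'
Rp=orient(np.cos(th)*A(sd+90)-np.sin(th)*Z,A(sd));tzp=Rp.apply([0,0,1])
E
python3 - <<'E'
from h import *
p,r=here();o=bot.observe();print(p,o["tool_rot"],o["grip_width"],o["force"])
print("grasp pt",p-.019*r.apply([0,0,1]))
P=slot+[0,0,.14]+.019*tzp  # grasp point over the slot
q=np.array([.42,-.1,.22]);q2=np.array([.40,.08,.25])
sl=Slerp([0,1],Ro.concatenate([r,Rp]))
rows([(p+[0,0,.08],r,2),(q,sl(.25),3),(q2,sl(.65),5),(P,Rp,6)])
E
```

```text
[ 0.4516005  -0.1461179   0.02107925] [3.13920938 0.51967129 1.45506764] 0.01090653257185696 [-1.18920895  2.23889369  7.43785889]
grasp pt [ 0.45264501 -0.13674051  0.03757087]
[-0.0248, 0.0001, -0.0434] [0.0, 0.0, 0.0]
[-0.0248, 0.0001, -0.0434] [0.0, 0.0, 0.0]
-- [ 0.4516 -0.1461  0.1011] mm/row 40.0 deg/row 0.0
[-0.0094, -0.0152, -0.0518] [0.0025, 0.0412, -0.0089]
[-0.0022, -0.0157, -0.0524] [0.0025, 0.0412, -0.0089]
[0.005, -0.0161, -0.0521] [0.0025, 0.0412, -0.0089]
-- [ 0.42 -0.1   0.22] mm/row 43.8 deg/row 7.6
[0.0434, -0.0073, -0.0129] [0.0024, 0.0395, -0.0086]
[0.0449, -0.0061, -0.0073] [0.0024, 0.0395, -0.0086]
[0.0456, -0.0049, -0.0017] [0.0024, 0.0395, -0.0086]
[0.0456, -0.0037, 0.004] [0.0024, 0.0395, -0.0086]
[0.0448, -0.0024, 0.0097] [0.0024, 0.0395, -0.0086]
-- [0.4  0.08 0.25] mm/row 36.7 deg/row 7.3
[0.0226, 0.0103, 0.0293] [0.0017, 0.0288, -0.0063]
[0.0196, 0.0109, 0.0312] [0.0017, 0.0288, -0.0063]
[0.0165, 0.0114, 0.0328] [0.0017, 0.0288, -0.0063]
[0.0132, 0.0119, 0.0341] [0.0017, 0.0288, -0.0063]
[0.0099, 0.0123, 0.035] [0.0017, 0.0288, -0.0063]
[0.0064, 0.0127, 0.0357] [0.0017, 0.0288, -0.0063]
-- [0.4297 0.2461 0.1755] mm/row 30.7 deg/row 5.3
```

{"method": "move_arm", "body": {
  "jaw": [255,255,255,255,255,255,255,255,255,255],
  "dp": [
    [-0.012,0,-0.022],
    [-0.025,0,-0.043],
    [-0.013,0,-0.022],
    [-0.009,-0.015,-0.052],
    [-0.002,-0.016,-0.052],
    [0.005,-0.016,-0.052],
    [0.043,-0.007,-0.013],
    [0.045,-0.006,-0.007],
    [0.046,-0.005,-0.002],
    [0.046,-0.004,0.004]
  ],
  "rotation": [
    [0,0,0],
    [0,0,0],
    [0,0,0],
    [0.002,0.041,-0.009],
    [0.002,0.041,-0.009],
    [0.003,0.041,-0.009],
    [0.002,0.04,-0.009],
    [0.002,0.04,-0.009],
    [0.003,0.04,-0.009],
    [0.002,0.04,-0.008]
  ]
}}

```text
clock: 4.92
position: [0.4034, 0.0454, 0.2431]
tool_rot: [-3.077, -0.378, 1.618]
force: [0.7, 0.9, -2.8]
grip_width: 0.0111
```

```bash
python3 - <<'E'
from h import *
p,r=here();o=bot.observe();print(o["qpos"].round(2),o["grip_width"],o["force"])
P=slot+[0,0,.14]+.019*tzp
rows([(P,Rp,8)])
E
```

```text
[-0.12  0.24  0.18  2.09 -0.5   0.99  0.44] 0.011059426657755589 [ 0.6595472   0.93287126 -2.77137934]
[0.025, 0.0069, 0.0209] [0.0016, 0.0264, -0.0056]
[0.0231, 0.0075, 0.0229] [0.0016, 0.0264, -0.0056]
[0.021, 0.008, 0.0247] [0.0016, 0.0264, -0.0056]
[0.0187, 0.0085, 0.0263] [0.0016, 0.0264, -0.0056]
[0.0163, 0.0089, 0.0277] [0.0016, 0.0264, -0.0056]
[0.0138, 0.0093, 0.0289] [0.0016, 0.0264, -0.0056]
[0.0112, 0.0097, 0.0299] [0.0016, 0.0264, -0.0056]
[0.0085, 0.01, 0.0306] [0.0016, 0.0264, -0.0056]
-- [0.4297 0.2461 0.1755] mm/row 26.7 deg/row 4.9
```

{"method": "move_arm", "body": {
  "jaw": [255,255,255,255,255,255,255,255,255,255],
  "dp": [
    [0.025,0.007,0.021],
    [0.023,0.007,0.023],
    [0.021,0.008,0.025],
    [0.019,0.009,0.026],
    [0.016,0.009,0.028],
    [0.014,0.009,0.029],
    [0.011,0.01,0.03],
    [0.009,0.01,0.031],
    [0,0,0],
    [0,0,0]
  ],
  "rotation": [
    [0.002,0.026,-0.006],
    [0.001,0.026,-0.005],
    [0.002,0.026,-0.006],
    [0.001,0.027,-0.005],
    [0.002,0.027,-0.006],
    [0.002,0.026,-0.006],
    [0.001,0.027,-0.005],
    [0.002,0.026,-0.006],
    [0,0,0],
    [0,0,0]
  ]
}}

```text
clock: 6.18
position: [0.4299, 0.2447, 0.1729]
tool_rot: [-3.138, -1.041, 1.768]
force: [1.0, 0.5, -0.3]
grip_width: 0.0109
```

```bash
python3 - <<'E'
from h import *
p,r=here();o=bot.observe();print(o["qpos"].round(2),o["grip_width"],o["force"]);print("grasp",p-.019*r.apply([0,0,1]))
P=slot+[0,0,.14]+.019*tzp
rows([(P,Rp,1)])
s=grab_frame("side");t=grab_frame("top");cv2.imwrite("pics/s3.png",s);cv2.imwrite("pics/t3.png",t)
cv2.imwrite("pics/m3.png",np.hstack([crop(t,170,180,100,120,4),crop(s,190,85,100,120,4)]))
E
```

```text
[ 0.06  0.68 -0.15  2.09 -1.18  1.05  1.12] 0.010937842380365841 [ 0.95466946  0.52990662 -0.34501151]
grasp [0.43315705 0.22864427 0.18254574]
[0.0036, 0.0002, -0.0001] [-0.0003, 0.0019, -0.0005]
-- [0.4297 0.2461 0.1755] mm/row 2.9 deg/row 0.4
```

View pics/m3.png

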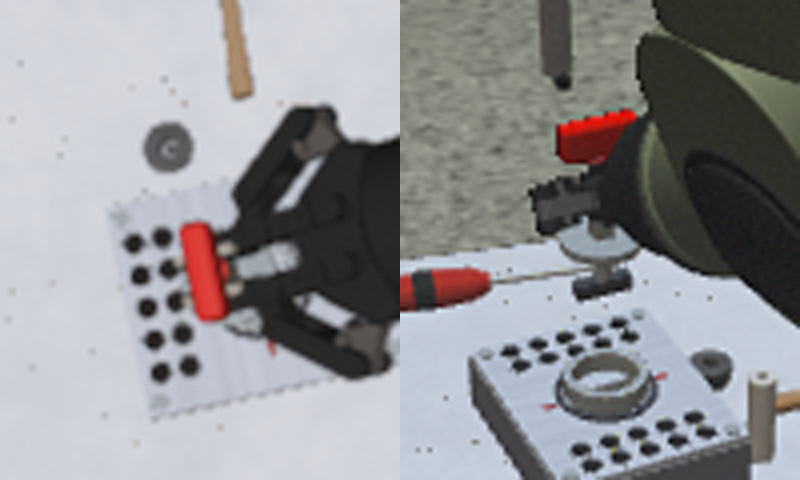

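```bash
python3 - <<'E'
from h import *
g=np.array([.4332,.2286,.1825]);e=A(sd)
for s,n in((45,"wingtop"),(34,"wingc"),(-27,"flange top"),(-30,"flange"),(-60,"head mid"),(-65,"head end")):
    p=g+[0,0,s/1000];print(n,proj("top",p).round(1),proj("side",p).round(1))
for k in(1,-1):
    for c in (A(sd+90)*.007,-A(sd+90)*.007): print("wing corner top",k,proj("top",g+[0,0,.045]+e*.023*k+c).round(1),proj("side",g+[0,0,.045]+e*.023*k+c).round(1),"bot",proj("side",g+[0,0,.023]+e*.023*k+c).round(1))
    print("head end mid",proj("side",g+[0,0,-.065]+e*.017*k).round(1))
t=cv2.imread("pics/t3.png");s=cv2.imread("pics/s3.png")
for n,im in(("side",s),("top",t)):
    k,l,st,ce=cv2.connectedComponentsWithStats(redmask(im))
    for i in range(1,k):
        if st[i,4]>60:
            b_=cv2.boxPoints(cv2.minAreaRect(np.argwhere(l==i)[:,::-1].astype(np.float32)));print(n,st[i].tolist(),ce[i].round(1),b_.round(1).tolist())
E
```

```text
wingtop [220.2 247.6] [239.8 114.9]
wingc [221.2 247.8] [239.9 119.4]
flange top [226.4 248.9] [240.5 143.7]
flange [226.7 249. ] [240.6 144.8]
head mid [229.  249.5] [240.9 156.1]
head end [229.3 249.5] [240.9 157.9]
wing corner top 1 [213.7 236. ] [248.2 111.3] bot [248.3 120.3]
wing corner top 1 [221.3 234.3] [250.9 114.1] bot [251.  123.2]
head end mid [247.7 156.2]
wing corner top -1 [219. 261.] [228.6 115.6] bot [229.  124.7]
wing corner top -1 [226.6 259.2] [231.1 118.5] bot [231.5 127.6]
head end mid [234.1 159.7]
side [229, 112, 20, 14, 156] [237.6 118. ] [[228.0, 116.0], [247.5, 111.0999984741211], [249.8000030517578, 120.30000305175781], [230.3000030517578, 125.19999694824219]]
side [198, 153, 14, 7, 78] [204.2 155.6] [[198.0, 153.0], [211.0, 153.0], [211.0, 159.0], [198.0, 159.0]]
side [177, 154, 17, 9, 110] [184.5 158.1] [[176.10000610351562, 155.8000030517578], [191.89999389648438, 153.1999969482422], [193.0, 160.0], [177.3000030517578, 162.60000610351562]]
top [215, 236, 12, 24, 195] [220.8 247.6] [[214.60000610351562, 236.1999969482422], [224.5, 234.8000030517578], [227.89999389648438, 258.6000061035156], [218.0, 260.0]]
top [150, 272, 11, 17, 158] [155.  280.7] [[150.0, 272.0], [160.0, 272.0], [160.0, 288.0], [150.0, 288.0]]
top [150, 294, 11, 19, 187] [155.5 303.3] [[150.0, 294.0], [160.0, 294.0], [160.0, 312.0], [150.0, 312.0]]
```

The bolt is upright in the gripper and matches the predicted projection to about 1 px: wing top (220.8,247.6) seen against (220.2,247.6) predicted. I'll go down to about 10 mm above the ring and compare again.

{"method": "move_arm", "body": {
  "jaw": [255,255,255,255],
  "dp": [
    [-0.024,0,0.014],
    [-0.025,0,0.014],
    [0,0,0],
    [0,0,0]
  ],
  "rotation": [
    [0,0.002,-0.0005],
    [0,0,0],
    [0,0,0],
    [0,0,0]
  ]
}}

```text
clock: 6.78
position: [0.4301, 0.2449, 0.1285]
tool_rot: [3.141, -1.049, 1.773]
force: [0.3, 0.6, -1.9]
grip_width: 0.0109
```

```bash
python3 - <<'E'
from h import *
p,r=here();o=bot.observe();g=p-.019*r.apply([0,0,1]);print("grasp",g,r.as_matrix()[:,1],o["force"])
s=grab_frame("side");t=grab_frame("top");cv2.imwrite("pics/s4.png",s);cv2.imwrite("pics/t4.png",t)
m=np.hstack([crop(t,200,222,60,60,6),crop(s,212,125,60,75,6)[:360]])
m=np.hstack([crop(t,200,222,50,75,8),crop(s,215,127,50,75,8)])
cv2.imwrite("pics/m4.png",m)
print("head end pred",proj("side",g-[0,0,.065]).round(1), "slot top",proj("side",slot).round(1),proj("top",slot).round(1),"wing top",proj("top",g+[0,0,.045]).round(1))
E
```

```text
grasp [0.43338712 0.22871419 0.13793275] [9.79745839e-01 2.00245004e-01 1.69866423e-04] [ 0.30506119  0.60542366 -1.85458455]
head end pred [241.4 173.9] slot top [241.4 183.2] [233.7 250.7] wing top [224.1 248.3]
```

View pics/m4.png

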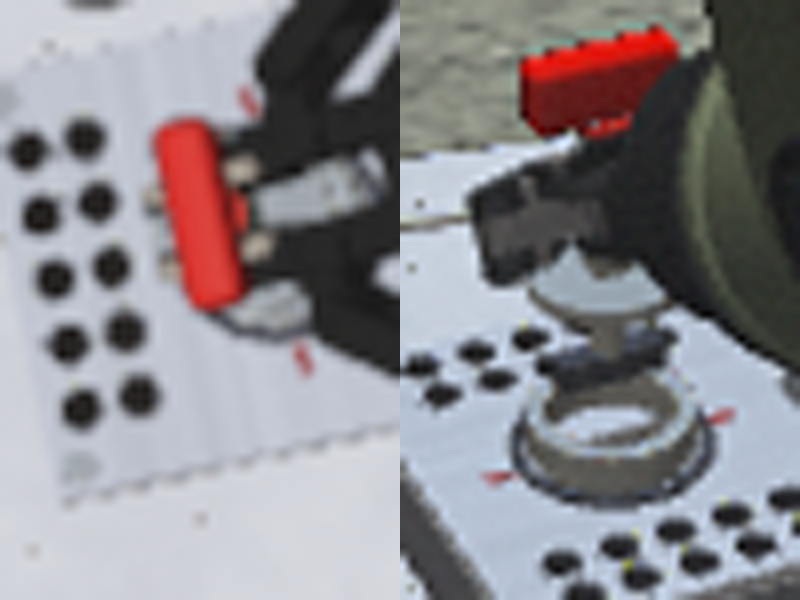

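{"method": "move_arm", "body": {
  "jaw": [255,255,255,255,255,255],
  "dp": [
    [0.0003,0.0006,0.0004],
    [-0.0065,0,0.0037],
    [-0.0065,0,0.0037],
    [-0.0065,0,0.0038],
    [0,0,0],
    [0,0,0]
  ],
  "rotation": [
    [0,0,0],
    [0,0,0],
    [0,0,0],
    [0,0,0],
    [0,0,0],
    [0,0,0]
  ]
}}

```text
clock: 7.62
position: [0.4302, 0.2454, 0.1096]
tool_rot: [-3.14, -1.049, 1.771]
force: [-0.1, 0.4, -1.8]
grip_width: 0.0108
```

```bash
cat > st.py <<'E'
from h import *
p,r=here();o=bot.observe();g=p-.019*r.apply([0,0,1]);print("grasp",g.round(4),"head",round(g[2]-.065,4),"F",o["force"].round(1),"M",o["moment"].round(2),"w",o["grip_width"],o["clock"])
E
python3 st.py
```

```text
grasp [0.4335 0.2293 0.119 ] head 0.054 F [-0.1  0.4 -1.8] M [-1.22 -0.24  0.01] w 0.010758788093627424 7.625
```

{"method": "move_arm", "body": {
  "jaw": [255,255,255,255],
  "dp": [
    [-0.0055,0,0.003],
    [-0.0055,0,0.003],
    [-0.0054,0,0.0032],
    [0,0,0]
  ],
  "rotation": [
    [0,0,0],
    [0,0,0],
    [0,0,0],
    [0,0,0]
  ]
}}

```text
clock: 8.12
position: [0.4301, 0.2452, 0.0941]
tool_rot: [-3.139, -1.049, 1.77]
force: [0.5, -0.9, -1.0]
grip_width: 0.011
```

```bash
python3 st.py
```

```text
grasp [0.4334 0.2291 0.1036] head 0.0386 F [ 0.5 -0.9 -1. ] M [-1.21 -0.27  0.  ] w 0.010959008115461343 8.125
```

The head is through the ring and into the slot with no contact force. On down to the flange.

{"method": "move_arm", "body": {
  "jaw": [255,255,255,255,255],
  "dp": [
    [-0.0043,0,0.0025],
    [-0.0043,0,0.0025],
    [-0.0022,0,0.0012],
    [0,0,0],
    [0,0,0]
  ],
  "rotation": [
    [0,0,0],
    [0,0,0],
    [0,0,0],
    [0,0,0],
    [0,0,0]
  ]
}}

```text
clock: 8.75
position: [0.4301, 0.2453, 0.0847]
tool_rot: [-3.14, -1.049, 1.771]
force: [-0.3, -1.2, 1.7]
grip_width: 0.0109
```

```bash
python3 st.py;  python3 - <<'E'
from h import *
s=grab_frame("side");t=grab_frame("top")
cv2.imwrite("pics/m5.png",np.hstack([crop(t,200,215,50,75,8),crop(s,215,127,50,75,8)]))
E
```

```text
grasp [0.4335 0.2291 0.0942] head 0.0292 F [-0.3 -1.2  1.7] M [-0.64 -0.02  0.21] w 0.010852859720355094 8.75
```

View pics/m5.png

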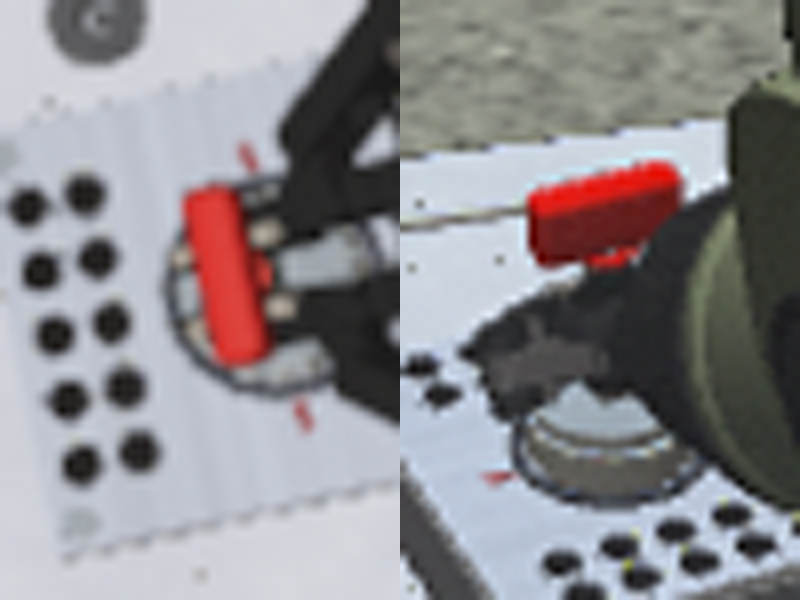

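Contact has started (+3 N) and the flange sits on the ring. Opening the gripper fully, then backing out along the tool axis.

{"method": "move_arm", "body": {
  "jaw": [150,0,0,0,0,0],
  "dp": [
    [0,0,0],
    [0,0,0],
    [0,0,0],
    [0,0,0],
    [0,0,0],
    [0,0,0]
  ],
  "rotation": [
    [0,0,0],
    [0,0,0],
    [0,0,0],
    [0,0,0],
    [0,0,0],
    [0,0,0]
  ]
}}

```text
clock: 9.6
position: [0.4302, 0.2453, 0.0846]
tool_rot: [-3.14, -1.049, 1.771]
force: [0.1, -0.5, -0.2]
grip_width: 0.0854
```

{"method": "move_arm", "body": {
  "jaw": [0,0,0,0,0],
  "dp": [
    [0,0,-0.03],
    [0,0,-0.05],
    [0,0,-0.05],
    [0,0,-0.04],
    [0,0,0]
  ],
  "rotation": [
    [0,0,0],
    [0,0,0],
    [0,0,0],
    [0,0,0],
    [0,0,0]
  ]
}}

```text
clock: 10.22
position: [0.4549, 0.128, 0.1528]
tool_rot: [3.14, -1.047, 1.771]
force: [-0.3, 0.8, -0.2]
grip_width: 0.0851
```

```bash
python3 st.py;  python3 - <<'E'
from h import *
s=grab_frame("side");t=grab_frame("top");cv2.imwrite("pics/s6.png",s);cv2.imwrite("pics/t6.png",t)
cv2.imwrite("pics/m6.png",np.hstack([crop(t,200,215,50,75,8),crop(s,215,127,50,75,8)]))
for n,im in(("side",s),("top",t)):
    k,l,st,ce=cv2.connectedComponentsWithStats(redmask(im))
    for i in range(1,k):
        if st[i,4]>60: print(n,st[i].tolist(),ce[i].round(1))
E
```

```text
grasp [0.4582 0.1118 0.1623] head 0.0973 F [-0.3  0.8 -0.2] M [-0.93 -0.22 -0.06] w 0.0851253612119433 10.225
side [231, 147, 19, 13, 156] [239.6 152.8]
side [198, 153, 14, 7, 77] [204.2 155.5]
side [177, 154, 16, 9, 110] [184.5 158.1]
top [223, 239, 11, 21, 153] [228.2 248.9]
top [150, 272, 11, 17, 159] [155.  280.7]
top [150, 294, 11, 19, 186] [155.4 303.3]
```

View pics/m6.png

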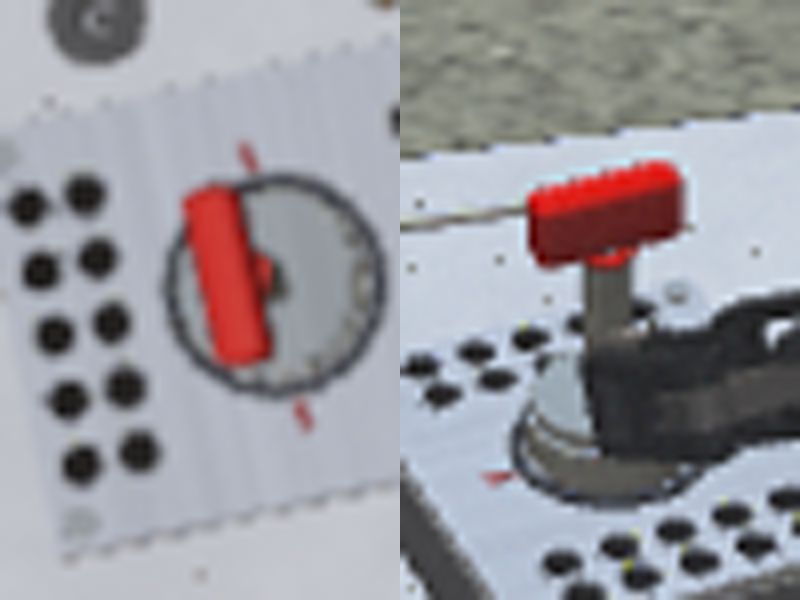

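The bolt stands upright in the slot with its flange on the ring, and it is released. The wing's top face centre is about (228.5,249.5) in the top view. Next is the wing grasp with the tool pointing down.

```bash
cat >> h.py <<'E'
Rd=orient(-Z,A(sd+90))
E
python3 - <<'E'
from h import *
print(bot.observe()["qpos"].round(2))
print("wing top",plane("top",(228.5,249.5),.138), "ends", np.degrees(np.arctan2(*(plane("top",(200+210/8,215+191/8),.138)-plane("top",(200+245/8,215+361/8),.138))[1::-1])))
s=((530+683)/2-400)/8+215; print("side wing", plane("side",(s,127+182/8),.138))
p,r=here();sl=Slerp([0,1],Ro.concatenate([r,Rd]))
rows([(np.array([.44,.15,.24]),sl(.25),3),(np.array([.4335,.2295,.20]),Rd,9)])
E
```

```text
[ 0.24  0.76 -0.09  1.98 -0.99  1.18  1.14]
wing top [0.43260022 0.22718895 0.138     ] ends 11.001461502629565
side wing [0.43389671 0.23089602 0.138     ]
[0.0363, -0.004, -0.0102] [0.0217, -0.0217, -0.0374]
[0.0358, -0.0005, -0.0125] [0.0217, -0.0217, -0.0374]
[0.0347, 0.0027, -0.015] [0.0217, -0.0217, -0.0374]
-- [0.44 0.15 0.24] mm/row 30.3 deg/row 8.7
[0.0021, 0.0043, 0.0114] [0.0217, -0.0217, -0.0374]
[0.0023, 0.0053, 0.011] [0.0217, -0.0217, -0.0374]
[0.0024, 0.0063, 0.0104] [0.0217, -0.0217, -0.0374]
[0.0022, 0.0073, 0.0098] [0.0217, -0.0217, -0.0374]
[0.002, 0.0082, 0.0091] [0.0217, -0.0217, -0.0374]
[0.0016, 0.009, 0.0084] [0.0217, -0.0217, -0.0374]
[0.001, 0.0097, 0.0077] [0.0217, -0.0217, -0.0374]
[0.0003, 0.0103, 0.0069] [0.0217, -0.0217, -0.0374]
[-0.0004, 0.0107, 0.0062] [0.0217, -0.0217, -0.0374]
-- [0.4335 0.2295 0.2   ] mm/row 9.9 deg/row 8.7
```

{"method": "move_arm", "body": {
  "jaw": [0,0,0,0,0,0,0,0,0,0],
  "dp": [
    [0.036,-0.004,-0.01],
    [0.036,0,-0.012],
    [0.035,0.003,-0.015],
    [0.002,0.004,0.011],
    [0.002,0.005,0.011],
    [0.002,0.006,0.01],
    [0.002,0.007,0.01],
    [0.002,0.008,0.009],
    [0.002,0.009,0.008],
    [0.001,0.01,0.008]
  ],
  "rotation": [
    [0.022,-0.022,-0.037],
    [0.022,-0.022,-0.037],
    [0.022,-0.022,-0.037],
    [0.022,-0.022,-0.037],
    [0.022,-0.022,-0.037],
    [0.022,-0.022,-0.037],
    [0.022,-0.022,-0.037],
    [0.022,-0.022,-0.037],
    [0.022,-0.022,-0.037],
    [0.022,-0.022,-0.037]
  ]
}}

```text
clock: 11.58
position: [0.4344, 0.2122, 0.2075]
tool_rot: [3.04, -0.153, 3.113]
force: [-0.3, -0.6, -0.4]
grip_width: 0.0851
```

```bash
python3 - <<'E'
from h import *
print(bot.observe()["qpos"].round(2))
rows([(np.array([.4335,.229,.18]),Rd,4)])
E
```

```text
[-0.35  0.39 -0.15  1.91 -0.14  0.93  1.13]
[-0.0009, 0.0043, 0.009] [0.0094, -0.0112, -0.0188]
[-0.0008, 0.0046, 0.0089] [0.0094, -0.0112, -0.0188]
[-0.0008, 0.0048, 0.0088] [0.0094, -0.0112, -0.0188]
[-0.0008, 0.005, 0.0087] [0.0094, -0.0112, -0.0188]
-- [0.4335 0.229  0.18  ] mm/row 8.1 deg/row 4.3
```

{"method": "move_arm", "body": {
  "jaw": [60,100,100,100,100],
  "dp": [
    [-0.001,0.0045,0.009],
    [-0.001,0.0045,0.009],
    [-0.001,0.005,0.009],
    [-0.001,0.005,0.009],
    [0,0,0]
  ],
  "rotation": [
    [0.009,-0.011,-0.019],
    [0.009,-0.011,-0.019],
    [0.009,-0.011,-0.019],
    [0.01,-0.011,-0.019],
    [0,0,0]
  ]
}}

```text
clock: 12.2
position: [0.4333, 0.2293, 0.1794]
tool_rot: [3.137, -0.005, -2.942]
force: [0.0, -0.6, 0.7]
grip_width: 0.0515
```

```bash
python3 - <<'E'
from h import *
print(bot.observe()["qpos"].round(2))
rows([(np.array([.4335,.229,.109]),Rd,4)])
E
```

```text
[-0.49  0.38 -0.14  1.99  0.07  0.77  1.1 ]
[-0.0002, -0.0002, 0.022] [0.0003, -0.0004, -0.0001]
[-0.0001, -0.0002, 0.022] [0.0003, -0.0004, -0.0001]
[-0.0001, -0.0001, 0.022] [0.0003, -0.0004, -0.0001]
[-0.0001, -0.0001, 0.022] [0.0003, -0.0004, -0.0001]
-- [0.4335 0.229  0.109 ] mm/row 17.6 deg/row 0.1
```

{"method": "move_arm", "body": {
  "jaw": [100,100,100,100,100,255,255,255,255,255],
  "dp": [
    [0,0,0.022],
    [0,0,0.022],
    [0,0,0.022],
    [0,0,0.022],
    [0,0,0],
    [0,0,0],
    [0,0,0],
    [0,0,0],
    [0,0,0],
    [0,0,0]
  ],
  "rotation": [
    [0,0,0],
    [0,0,0],
    [0,0,0],
    [0,0,0],
    [0,0,0],
    [0,0,0],
    [0,0,0],
    [0,0,0],
    [0,0,0],
    [0,0,0]
  ],
  "squeeze": 80
}}

```text
clock: 13.45
position: [0.4348, 0.2284, 0.11]
tool_rot: [3.137, -0.003, -2.945]
force: [0.5, 1.6, 1.8]
grip_width: 0.012
```

```bash
python3 st.py
```

```text
grasp [0.4349 0.2284 0.129 ] head 0.064 F [0.5 1.6 1.8] M [ 0.23 -0.2  -0.  ] w 0.012030840673020751 13.45
```

{"method": "move_arm", "body": {
  "jaw": [255,255,255,255,255],
  "dp": [
    [0,0,0.004],
    [0,0,0.004],
    [0,0,0.0045],
    [0,0,0],
    [0,0,0]
  ],
  "rotation": [
    [0,0,0],
    [0,0,0],
    [0,0,0],
    [0,0,0],
    [0,0,0]
  ]
}}

```text
clock: 14.08
position: [0.4349, 0.2285, 0.0998]
tool_rot: [3.137, -0.003, -2.945]
force: [0.8, 1.5, 6.5]
grip_width: 0.0128
```

```bash
python3 st.py
```

```text
grasp [0.4349 0.2285 0.1188] head 0.0538 F [0.8 1.5 6.5] M [ 0.2  -0.23 -0.  ] w 0.012788901435889453 14.075
```

{"method": "move_arm", "body": {
  "jaw": [255,255,255],
  "dp": [
    [0,0,0],
    [0,0,0],
    [0,0,0]
  ],
  "rotation": [
    [0,0,0.03],
    [0,0,0.04],
    [0,0,0.04]
  ]
}}

```text
clock: 14.45
position: [0.435, 0.2281, 0.0998]
tool_rot: [3.139, -0.004, 2.988]
force: [0.9, -1.1, 7.8]
grip_width: 0.0127
```

```bash
python3 st.py; python3 -c "
from h import *
print(bot.observe()['qpos'].round(2))"
```

```text
grasp [0.435  0.228  0.1188] head 0.0538 F [ 0.9 -1.1  7.8] M [-0.38 -0.37  0.04] w 0.01265993528521882 14.45
[-0.58  0.51 -0.03  2.05  0.02  0.57  0.8 ]
```

The bolt is turning freely (moment 0.04 N m). Finishing the quarter turn.

{"method": "move_arm", "body": {
  "jaw": [255,255,255,255,255,255,255,255,255,255],
  "dp": [
    [0,0,0],
    [0,0,0],
    [0,0,0],
    [0,0,0],
    [0,0,0],
    [0,0,0],
    [0,0,0],
    [0,0,0],
    [0,0,0],
    [0,0,0]
  ],
  "rotation": [
    [0,0,0.05],
    [0,0,0.05],
    [0,0,0.05],
    [0,0,0.05],
    [0,0,0.05],
    [0,0,0.05],
    [0,0,0.05],
    [0,0,0.04],
    [0,0,0],
    [0,0,0]
  ]
}}

```text
clock: 15.7
position: [0.4345, 0.2281, 0.0997]
tool_rot: [-3.138, -0.004, 1.767]
force: [0.5, 0.3, 7.0]
grip_width: 0.0127
```

```bash
python3 st.py; python3 -c "
from h import *
print(bot.observe()['qpos'].round(2))
s=grab_frame('side');t=grab_frame('top')
cv2.imwrite('pics/m7.png',np.hstack([crop(t,200,215,50,75,8),crop(s,215,127,50,75,8)]))"
```

```text
grasp [0.4346 0.2281 0.1187] head 0.0537 F [0.5 0.3 7. ] M [-0.13  0.2  -0.02] w 0.012733594052850726 15.7
[-0.83  0.54  0.31  2.07 -0.3   0.58 -0.12]
```

View pics/m7.png

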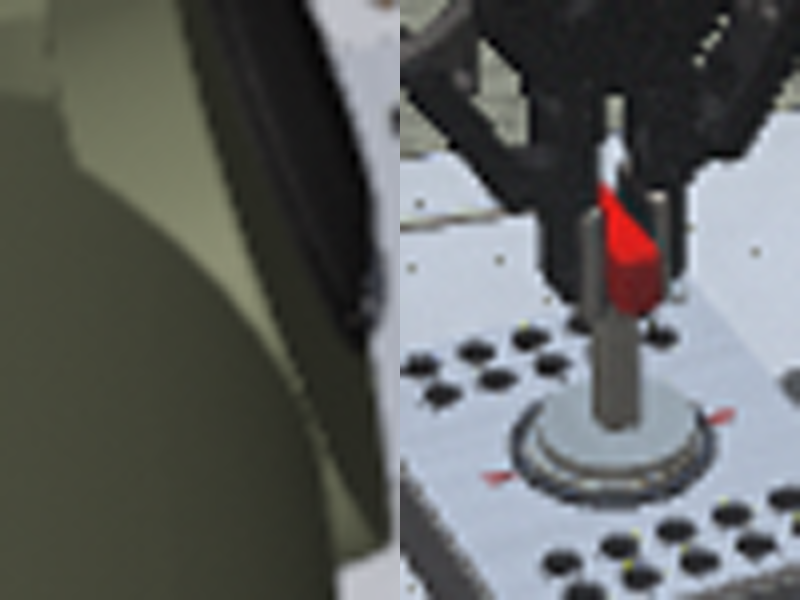

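The wing is now crosswise and the flange is pressed down near the collar. Easing up.

{"method": "move_arm", "body": {
  "jaw": [255,255,255,255,255],
  "dp": [
    [0,0,-0.0025],
    [0,0,-0.0025],
    [0,0,-0.0015],
    [0,0,0],
    [0,0,0]
  ],
  "rotation": [
    [0,0,0],
    [0,0,0],
    [0,0,0],
    [0,0,0],
    [0,0,0]
  ]
}}

```text
clock: 16.42
position: [0.4345, 0.2281, 0.1049]
tool_rot: [-3.138, -0.004, 1.767]
force: [-1.3, -0.8, 5.3]
grip_width: 0.0127
```

```bash
python3 st.py
```

```text
grasp [0.4346 0.2281 0.1239] head 0.0589 F [-1.3 -0.8  5.3] M [-0.15  0.24 -0.  ] w 0.01270333053719007 16.425
```

{"method": "move_arm", "body": {
  "jaw": [255,255,255],
  "dp": [
    [0,0,-0.0015],
    [0,0,0],
    [0,0,0]
  ],
  "rotation": [
    [0,0,0],
    [0,0,0],
    [0,0,0]
  ]
}}

```text
clock: 16.8
position: [0.4345, 0.2282, 0.1061]
tool_rot: [-3.138, -0.004, 1.767]
force: [-0.2, -1.5, -0.2]
grip_width: 0.013
```

```bash
python3 st.py
```

```text
grasp [0.4346 0.2281 0.1251] head 0.0601 F [-0.2 -1.5 -0.2] M [-0.26  0.22 -0.02] w 0.012979122320028916 16.8
```

The force dropped from 5.3 N to about 0, so the lugs now carry the spring load at about 24 mm. Releasing and retreating straight up.

{"method": "move_arm", "body": {
  "jaw": [150,80,80,80,80,80,80,80,80,80],
  "dp": [
    [0,0,0],
    [0,0,0],
    [0,0,0],
    [0,0,-0.02],
    [0,0,-0.04],
    [0,0,-0.05],
    [-0.04,0,-0.04],
    [-0.06,0,-0.02],
    [-0.06,0,0],
    [-0.06,0,0]
  ],
  "rotation": [
    [0,0,0],
    [0,0,0],
    [0,0,0],
    [0,0,0],
    [0,0,0],
    [0,0,0],
    [0,0,0],
    [0,0,0],
    [0,0,0],
    [0,0,0]
  ]
}}

```text
clock: 18.05
position: [0.4697, 0.0537, 0.2429]
tool_rot: [-3.14, -0.005, 1.767]
force: [1.6, 0.3, 0.2]
grip_width: 0.0585
```

```bash
python3 st.py;  python3 - <<'E'
from h import *
s=grab_frame("side");t=grab_frame("top");cv2.imwrite("pics/s8.png",s);cv2.imwrite("pics/t8.png",t)
cv2.imwrite("pics/m8.png",np.hstack([crop(t,200,215,50,75,8),crop(s,215,127,50,75,8)]))
E
```

```text
grasp [0.4698 0.0536 0.2619] head 0.1969 F [1.6 0.3 0.2] M [ 0.09 -0.04  0.02] w 0.058469791020344185 18.05
```

View pics/m8.png

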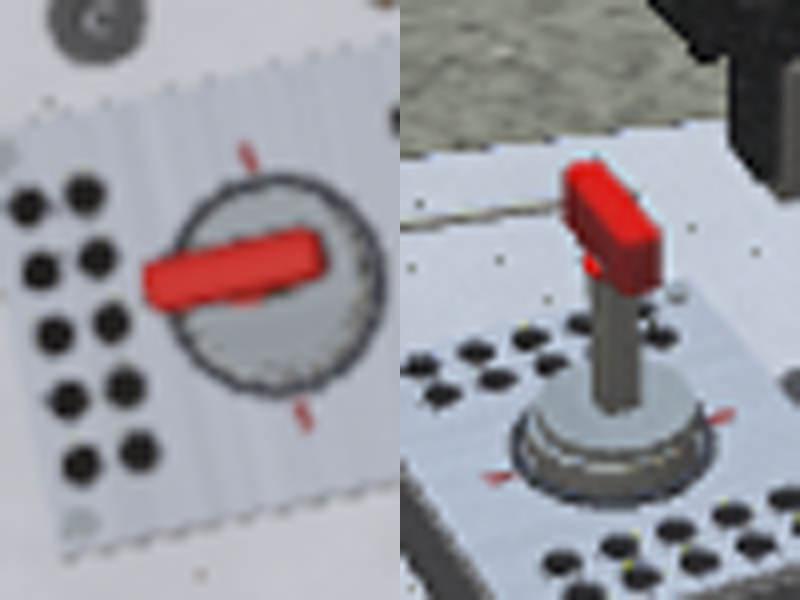

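The wing lies crosswise, at right angles to the red marks, with the ring partly depressed. I'll check the height and yaw numerically, and the bystanders by image difference.

```bash
python3 - <<'E'
from h import *
print("before",tri((240.8,149.75),(228.5,249.5)),"after",tri((241.7,152.4),(229.1,248.1)))
a=plane("top",(200+150/8,215+277/8),.134);c=plane("top",(200+318/8,215+252/8),.134);d=a-c
print("wing yaw",np.degrees(np.arctan2(d[1],d[0])),"want",sd+90)
for n in("side","top"):
    x=cv2.imread(f"pics/{n}0.png");y=cv2.imread(f"pics/{n[0]}8.png")
    m=(cv2.absdiff(x,y).max(2)>60).astype(np.uint8);k,l,st,ce=cv2.connectedComponentsWithStats(m)
    print(n,[st[i].tolist() for i in range(1,k) if st[i,4]>12])
E
```

```text
before (array([0.4327567 , 0.22672584, 0.14071823]), np.float64(0.000519082717312482)) after (array([0.43523889, 0.22672044, 0.13331794]), np.float64(0.000604689232419827))
wing yaw 97.0413589994712 want 101.5
side [[113, 0, 36, 61, 1307], [253, 46, 58, 15, 338], [242, 61, 62, 91, 2803], [33, 95, 2, 10, 13], [301, 105, 6, 7, 22], [10, 106, 51, 46, 553], [0, 109, 26, 16, 217], [289, 124, 11, 21, 108], [0, 128, 9, 58, 167], [235, 147, 13, 26, 189], [233, 174, 6, 6, 24], [234, 174, 16, 11, 50], [69, 200, 4, 26, 50], [0, 225, 5, 9, 22], [279, 280, 29, 34, 375], [295, 313, 7, 10, 52]]
top [[274, 139, 156, 223, 23040], [417, 230, 12, 19, 84], [218, 241, 23, 18, 191], [330, 361, 107, 39, 1519], [0, 363, 30, 37, 711], [296, 377, 133, 43, 3069], [439, 403, 12, 17, 117], [298, 410, 2, 10, 14], [356, 418, 13, 2, 22]]
```

The hand-picked height drop (7 mm) is too coarse, because 1 px is about 2.4 mm. I'll measure the flange's shift between crops by template matching instead.

```bash
python3 - <<'E'
from h import *
m={i:cv2.imread(f"pics/m{i}.png")[:,400:] for i in(5,6,7,8)}
def sh(a,b,x0,x1,y0,y1):
    r=cv2.matchTemplate(m[b][y0-40:y1+40,x0-12:x1+12],m[a][y0:y1,x0:x1],cv2.TM_CCOEFF_NORMED);_,v,_,p=cv2.minMaxLoc(r);return p[0]-12,p[1]-40,round(v,3)
print("pressed->now shank foot",sh(7,8,185,250,395,450),"flange front",sh(7,8,150,290,430,485))
print("standing->now flange left front",sh(6,8,135,185,385,470),"m5",sh(5,8,150,215,410,470))
g=np.array([.4335,.229,.06]);print("px/mm x8",(proj("side",g)-proj("side",g+[0,0,.01]))*.8)
E
```

```text
pressed->now shank foot (0, -17, 0.99) flange front (0, -17, 0.954)
standing->now flange left front (11, 15, 0.922) m5 (12, 14, 0.919)
px/mm x8 [0.07531399 2.77075718]
```

The flange rose 6.1 mm from pressed (the arm says 6.4 mm) and sits about 4–5 mm below standing. That puts the bolt's origin near 23–24 mm, which means it is seated; caught under the lugs it would be 8 mm below. Handing in.

```bash
python3 -c "
from workcell import workorder
print(workorder.job_done())"
```

```text
the job is handed in; nothing more can be done
None
```

The cone plate is locked down and I handed the job in at about 18 s on the robot's clock; the hand-in gave no verdict.

I lifted the bolt from the cradle by its shank and stood it in the slot with its flange on the raised ring. I let go and backed off, then took it by the wing from above. I pressed it down 10.2 mm, turned it 90°, eased it up 6.4 mm and let go. The gripper is now well clear of it.

**Last checks that agreed:**
- **Seating:** On easing up, the push on the tool fell from 5.3 N to about 0, so the lugs now carry the spring load. In the side view the flange rose 6.1 mm from the pressed position and sits roughly 4–5 mm below where it stood. That puts the bolt's origin at about 23–24 mm, inside the 22–26 mm band.
- **Bystanders:** Comparing the first and last pictures showed no change where the other things stand. In the top view the arm hid part of the table, so the check is incomplete there.

**Checks that disagreed:**
- **Height by hand-picked pixels:** This gave a 7.4 mm drop from standing instead of 4 mm. One pixel is about 2.4 mm there, so I relied on the flange matching and the arm's own travel.
- **Wing angle:** The picture gave 97° against a target of 101.5°. That is within the 14° allowed, and the gripper itself had turned to within 0.5° of target.
- **Camera offset:** The two cameras differed by about 3.5 mm in y for both slot and wing. I used the mean, and the bolt went into the slot without contact.

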